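# Park the carousel drive lever in its service catch

### The job

Put the analyser's drive lever into its service catch: lift and hold the spring-loaded lockout collar by its wing bar, swing the lever past the gate that blocks it until you feel the catch's stop, and let the collar drop fully down into the catch's notch so that the lever is locked there. Do not force the lever against the gate, and leave the cup, bottles, boxes and other things standing where they are.

Things in the scene. Friction and masses are not known exactly. Their poses are not given: they have to be found in the camera images.
- console: white analyser drive console, fixed: a flat deck 50 mm high (240 deep x 460 mm wide) and a 130 mm high back part (low yellow covers on top) that starts 90 mm behind the lever's pivot. Origin on the bench, on the lever's vertical pivot axis; x points to its back (away from the robot at yaw 0), y to its left, z up.
- lever_pivot (a point): pivot point of the lever, on the vertical axis, 30 mm above the bench. The steel shaft, 14 mm thick, leans 45 degrees up and outwards from it; at lever angle t it points, in the console's frame, to azimuth pi - 0.55 + t.
- gate: the gate's block, fixed on the console: an aluminium arc wall (radius 76 to 90 mm about the axis, top 90 mm above the bench) at lever angles 0.40 to 0.70. Origin and axes as the console's. After it comes a darker steel catch: a rim (top 88 mm), a notch and, right behind it, a stop wall (top 108 mm, out to radius 113 mm). The catch is set differently each time and is not measured.
- lever (a joint): lever angle about the vertical axis, rad, growing counter-clockwise from above (knob goes to the robot's right); starts 0.03 to 0.28. Collar down: free from 0 to about 0.34, then blocked. The notch's middle lies somewhere in 0.88 to 1.08; collar up, the stop wall is met 0.04 past it; collar in the notch, play 0.04 each way. Stays where left; about 1.5 N at the wing bar moves it.
- collar (a joint): lift of the lockout collar along the shaft, m: 0 fully down, 0.022 fully up. A spring presses it down (5 N at 0, 8 N at full lift) and returns it when let go. From 0.017 on its tongue clears the block and the catch's rim, but never the stop wall. Past the free range it comes fully down only in the notch; elsewhere it rests on the gate at 0.014 to 0.017.
- wing_bar (a point): centre of the collar's wing bar: a level black round bar, 14 mm thick, 124 mm long, square across the lever, to be hooked under or from behind (pivot side) and lifted. Collar down: 170 mm up the shaft from the pivot (120 mm out, 150 mm above the bench). The collar's barrel, 30 mm across, reaches along the shaft from 52 mm below the bar to 10 mm above it.
- tongue_tip (a point): lower end of the collar's tongue, a 10 mm thick upright steel pin under the barrel; collar down it is 83 mm out from the axis and 78 mm above the bench; it moves with the collar
- lever_knob (a point): centre of the black ball knob, 34 mm across, at the lever's upper end: 225 mm up the shaft (159 mm out, 189 mm above the bench)
- specimen_cup: open white cup, 56 mm across and 60 mm tall, standing on the console's deck left of the lever; leave it alone; origin under its centre
- stain_bottle: amber jar, 44 mm across and 75 mm tall, standing on the console's deck right of the lever; leave it alone; origin under its centre
- reagent: white bottle with an orange cap, 60 mm across and 150 mm tall, on the bench; leave it alone; origin under its centre
- tip_box: open grey divided box, 85 x 120 x 60 mm, on the bench; leave it alone; origin under its centre
- slide_box: flat blue box, 100 x 170 x 35 mm, on the bench; leave it alone; origin under its centre
- mouse: black computer mouse, 100 x 60 x 30 mm, on the bench; leave it alone; origin under its centre
- dish: shallow glass dish, 90 mm across and 18 mm tall, on the bench in front of the console; leave it alone; origin under its centre

How it is judged (in metres and radians):
On the way, in this order (a step that is already met when the one before it is completed fails the run):
1. the collar is lifted while the lever is still in its free range (value of joint collar above 0.011 m and value of joint lever below 0.4 rad), for 0.1 s.
2. the lever is past the gate's block (value of joint lever above 0.78 rad), for 0.1 s.
At the end, for the whole second after the job is handed in: the lever stands beyond the gate (angle above 0.8 rad), at rest, with the collar fully down in the catch's notch (lift under 3 mm) (value of joint lever above 0.8 rad and value of joint collar below 0.003 m and velocity of joint lever between -0.05 and 0.05 rad/s); the robot touches nothing.
It fails at once if the lever is forced against the gate's block: the collar's tongue presses on it with more than 60 N (contact force between console and gate above 60 N).
It fails at once if one of the other things is moved by more than 30 mm (distance of any of specimen_cup, stain_bottle, reagent, tip_box, slide_box, mouse, dish from where it was at the start of the episode above 0.03 m).
It also fails if it takes over 48 s, if anything falls off the work surface, if the arm or the gripper's body presses on something with over 40 N, if the wrist force passes 120 N, or if a joint passes its speed limit or range.

### The arm

A 7-joint arm with a two-finger parallel gripper is mounted at the origin on the work surface. World frame = base frame: x ahead of the robot, y to its left, z up, the work surface at z = 0. Lengths are in mm, angles in degrees, forces in N, time in s.
With the tool pointing down it reaches from about 425 to 975 mm from the base axis. Payload 16.7 kg.
Tool frame: the origin (TCP) lies between the finger pads; the fingertips stand 19 mm ahead of it and the grasp point (between the pads) is the TCP (arm.tips_ahead is the z of the fingertips in the tool frame, in mm); z points along the fingers, y is the line along which they close (so a half turn about z gives the same grasp; the last joint's range is limited). The gripper opens to 85 mm and grips with 20 to 120 N. Pads are 22 mm wide; open, the fingers measure 114 mm over their backs; the gripper's body (76 mm by 85 mm) begins 54 mm behind the grasp point. The pads swing forward as they close: fully open they stand 13 mm farther back than shut.
Start: joints at [-79.211, 24.414, 4.234, 92.017, -1.954, 63.644, -3.845], TCP at [223.708, 636.814, 250.302] pointing down, gripper open.
Joint ranges: [-163.25, 163.25], [-28.42, 122.38], [-70.27, 78.77], [12.13, 141.07], [-58.53, 238.53], [9.26, 117.41], [-156.51, 156.51]. Speed limits (degrees/s): [108.29, 108.29, 136.94, 136.94, 172.46, 172.46, 172.46].

### API

Orientations are given as a 3x3 rotation matrix whose columns are the frame's x, y, z axes.
In Python, from cell import arm, eyes gives the robot as it stands. The module is installed in compiled form; this text tells all that it offers.
- The arm moves only by the shell command python3 -m crank 'ROWS' [FORCE]. ROWS is a JSON object of lists of equal length, an entry for each row: "claw": the closure, from 0 (fully open) to 1 (shut); "delta_pos": the shift along the tool's x, y, z in m, a list of three; "rotation": the turn, a rotation vector about the tool's x, y, z in degrees, a list of three. In form: {"claw": [claw, ...], "delta_pos": [[dx, dy, dz], ...], "rotation": [[rx, ry, rz], ...]}. A call has 1 to 20 rows; each row is the pose to reach, as a shift and turn from the pose commanded when the call began, along the tool's axes at that moment; what a row does not reach only later rows make up. A row lasts 1/10 s, in which the tool goes at most 50 mm and 8.59 degrees, less where a joint would pass 70% of its speed; a pose out of reach is approached as far as the arm can. A call with a gripper value outside its range is refused whole. The fingers move at their own pace and stop on an object; FORCE is the grip in N (left out, the last holds). Time passes only in rows, so rows that repeat a pose let the fingers close. It gives the time, the measured TCP pose, the force, the opening and the grip force at its end, in the units of the state.
- arm.observe(): the state, without advancing time (a new reading comes with each control period).
- eyes.camera(name): name is "scene" or "top" or "wrist"; returns (picture, depth): 400x640x3 uint8, red, green, blue; 400x640 float32, mm along the optical axis (not along the pixel's ray), 0 where there is no reading.
- eyes.camera_params(name): a dict with "fovy" (degrees; the focal length in pixels is half the picture's height over the tangent of half this angle, whatever the lens; pixels are square), "cx", "cy" (the principal point, pixels), "D" ([k1, k2, p1, p2, k3] as OpenCV has them; the pictures are not rectified), "R" (3x3) and "t" (3): a world point X has camera coordinates R X + t; the wrist camera has in their place "T_tool_cam" (4x4, takes a point from camera to tool coordinates, whose origin is the TCP and whose axes are the flange's). Camera axes: x right, y down, z forward; pixel columns grow to the right and rows downward; lengths in mm; the calibration is good to about 2 mm. A picture is of the moment at which its call begins: read the wrist's pose just before it. camera_params takes no time and is no camera call.
- arm.close_job(): hands the job in; it is judged then, once.
The state is a dict: "clock": time; "q": joint angles; "qvel": joint speeds; "tau": joint torques, N m; "tcp_pos": TCP position; "orientation": TCP orientation; "force": force on the tool from outside, world axes, zero at the start; "wrist_torque": the same for the moment, N m; "opening": opening from 0.0 (shut) to 1.0 (fully open); "grasp_force": force on a finger pad.
Only numpy, scipy, OpenCV 4.12 (cv2) and the standard library are available. Lean on these libraries where they do the work, as an engineer would, in place of code of your own. Each camera call takes 0.05 s, during which the arm holds its last target. There are 200 camera calls.

## Working session

There is one attempt and no reset: what is moved stays moved. The work goes in short steps, Python scripts to look and compute and a shell command to move; the robot and the scene stay as the last step left them, time stands still between calls to the robot, and variables do not carry over. Pictures are saved under pics/ and viewed, at most 10 in all, crops included, and the job is handed in when it is done.

```bash
mkdir -p pics; cat > h.py <<'E'
import numpy as np, cv2
from cell import arm, eyes
def K(name,shape=(400,640)):
    p=eyes.camera_params(name); f=shape[0]/2/np.tan(np.radians(p["fovy"])/2)
    return np.array([[f,0,p["cx"]],[0,f,p["cy"]],[0,0,1]]),np.array(p["D"],float),p
def ray(name,uv):
    k,D,p=K(name); n=cv2.undistortPoints(np.array(uv,float).reshape(-1,1,2),k,D).reshape(-1,2)
    d=np.c_[n,np.ones(len(n))]
    R=np.array(p["R"]);t=np.array(p["t"]); return -R.T@t, d@R
def plane(name,uv,z):
    o,d=ray(name,uv); return o+d*((z-o[2])/d[:,2])[:,None]
def depthpts(name,uv,dep):
    o,d=ray(name,uv); return o+d*np.array([dep[int(v),int(u)] for u,v in uv])[:,None]
def proj(name,X):
    k,D,p=K(name); return cv2.projectPoints(np.array(X,float).reshape(-1,1,3),cv2.Rodrigues(np.array(p["R"]))[0],np.array(p["t"],float),k,D)[0].reshape(-1,2)
E
python3 - <<'E'
from h import *
for n in("scene","top"):
    im,d=eyes.camera(n); np.savez("pics/"+n,im=im,d=d); cv2.imwrite(f"pics/{n}.png",im[:,:,::-1])
    p=eyes.camera_params(n); print(n,p["fovy"],-np.array(p["R"]).T@np.array(p["t"]))
s=arm.observe(); print(s["clock"],s["tcp_pos"],s["orientation"],s["force"])
E
```

```text
scene 45.92791694092262 [1677.52592447  -99.16235537  899.81880871]
top 48.25938789350659 [ 320.31502606   10.85297584 1390.97186225]
0.1 [223.5874748  636.52888371 249.67269084] [[-9.43485813e-01  3.31412755e-01 -3.25533177e-04]
 [ 3.31412910e-01  9.43485162e-01 -1.11037892e-03]
 [-6.08580151e-05 -1.15551265e-03 -9.99999331e-01]] [ 0.14538226  0.55904568 -0.77825379]
```

View pics/scene.png

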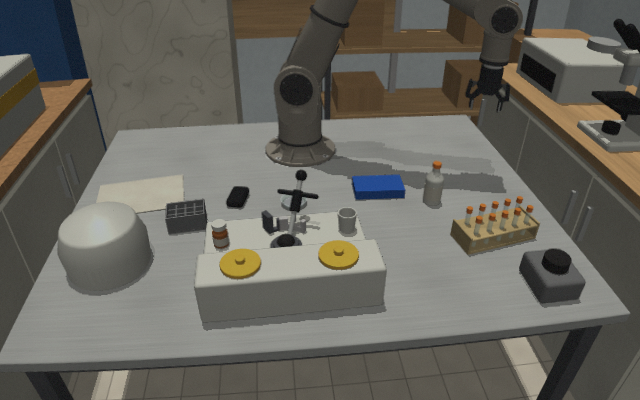

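View pics/top.png

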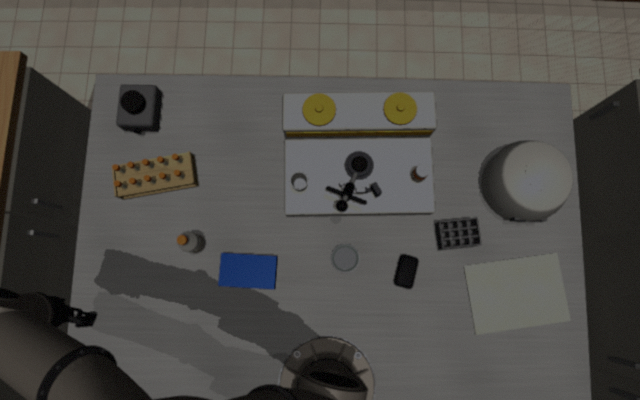

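The scene view shows the lever with its knob at (301,175), the bar at (297,195) and the dark catch at (267,222). In the top view the pivot boot is at (359,163), the bar runs (328,188)–(366,202), the knob is at (342,205) and the catch is at (375,189). Next I'll turn these into positions.

```bash
python3 - <<'E'
from h import *
z=np.load("pics/top.npz"); im,d=z["im"],z["d"]
c=plane("top",[(286,215),(433,214)],50); print("front corners",c)
c2=plane("top",[(283,93),(435,93)],130); print("back",c2)
print("knob",plane("top",[(342,205)],189), "bar ends",plane("top",[(328,188),(366,202)],150),"pivotboot",plane("top",[(359,163)],60))
print("depth knob",depthpts("top",[(342,205),(347,194),(359,163),(375,189)],d))
print("scene knob",plane("scene",[(301,175)],189),"bar ends",plane("scene",[(278,192),(317,199)],150))
print("reag",plane("top",[(183,240)],150),"cup",plane("top",[(299,180)],110),"stain",plane("top",[(422,171)],125),"dish",plane("top",[(345,258)],15))
a=cv2.resize(im[120:240,270:450],None,fx=4.4,fy=4.4,interpolation=2)
a=np.clip(a*1.8,0,255).astype(np.uint8); cv2.imwrite("pics/topc.png",a[:,:,::-1])
z=np.load("pics/scene.npz"); a=cv2.resize(z["im"][150:270,190:370],None,fx=4.4,fy=4.4,interpolation=2)
cv2.imwrite("pics/scenec.png",a[:,:,::-1])
E
```

```text
front corners [[ 500.29001455  134.23887958   50.        ]
 [ 512.49686994 -312.10193821   50.        ]]
back [[ 857.49635805  149.19639723  130.        ]
 [ 867.96382069 -306.74230354  130.        ]]
knob [[512.29013507 -30.22083062 189.        ]] bar ends [[566.44718797   8.80840446 150.        ]
 [528.48013178 -99.0849982  150.        ]] pivotboot [[664.46216695 -84.90728989  60.        ]]
depth knob [[ 510.21936476  -29.77778142  201.96526227]
 [ 547.89109322  -44.64084071  162.93941752]
 [ 655.55058219  -82.42760715   94.46510856]
 [ 574.7905843  -129.03404992  107.42919741]]
scene knob [[510.68040106 -30.56920015 189.        ]] bar ends [[534.05170279 -99.66360348 150.        ]
 [581.21826474   8.8999637  150.        ]]
reag [[410.4252482  410.28640582 150.        ]] cup [[596.52496464  94.25030043 110.        ]] stain [[ 627.69722982 -264.27831261  125.        ]] dish [[375.94607954 -47.79100385  15.        ]]
```

View pics/topc.png

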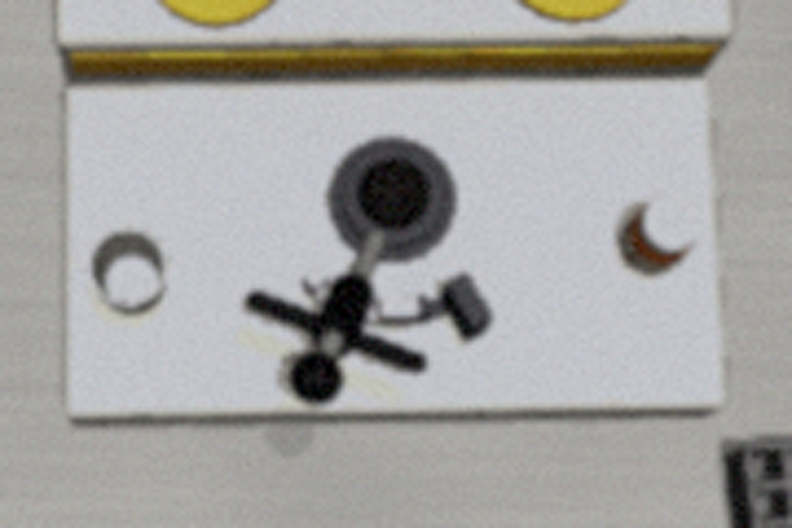

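View pics/scenec.png

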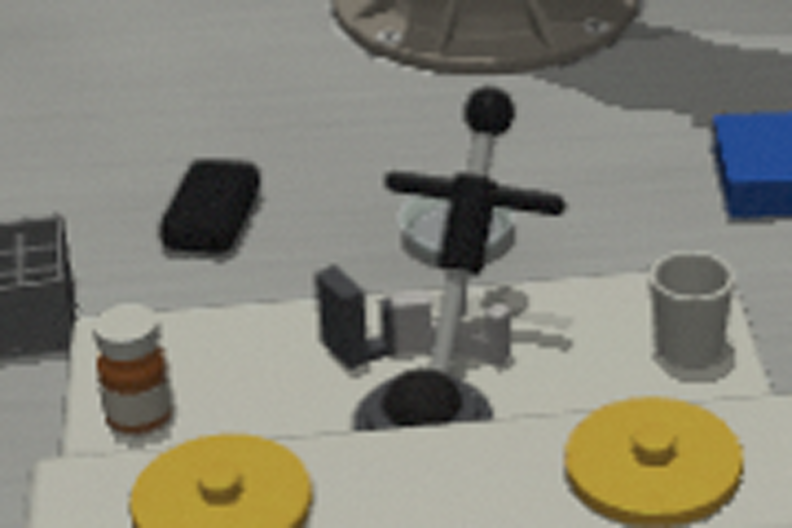

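The top crop shows the pivot disk at about (359,165) px, the gate's arc to the right of the lever and the catch's stop wall at (377,189). The scene crop confirms this layout. 

My estimates:

| Quantity | Estimate |
|---|---|
| Pivot (mm) | (659, -85) |
| Console yaw | 0.025 rad |
| Lever angle t | 0.17 rad |
| Bar centre (mm) | (547, -44) |

I'll grip the left wing with the tool pointing down, so I'm moving above it first.

```bash
python3 -m crank '{"claw":[0,0,0,0,0,0,0,0,0,0,0,0,0,0,0,0,0,0,0,0],"delta_pos":[[-0.015,-0.014,-0.001],[-0.04,-0.037,-0.002],[-0.07,-0.065,-0.004],[-0.1,-0.093,-0.006],[-0.13,-0.121,-0.008],[-0.16,-0.149,-0.01],[-0.19,-0.176,-0.01],[-0.22,-0.204,-0.01],[-0.25,-0.232,-0.01],[-0.28,-0.26,-0.01],[-0.31,-0.288,-0.01],[-0.34,-0.316,-0.01],[-0.37,-0.344,-0.015],[-0.4,-0.371,-0.02],[-0.43,-0.4,-0.02],[-0.46,-0.427,-0.02],[-0.49,-0.455,-0.02],[-0.515,-0.478,-0.02],[-0.53,-0.493,-0.02],[-0.53,-0.493,-0.02]],"rotation":[[0,0,3],[0,0,7],[0,0,12],[0,0,17],[0,0,22],[0,0,27],[0,0,32],[0,0,37],[0,0,42],[0,0,47],[0,0,52],[0,0,57],[0,0,62],[0,0,67],[0,0,72],[0,0,77],[0,0,82],[0,0,86],[0,0,90.5],[0,0,90.5]]}'
python3 - <<'E'
from h import *
s=arm.observe(); im,d=eyes.camera("wrist"); np.savez("pics/w1",im=im,d=d,R=s["orientation"],p=s["tcp_pos"]); cv2.imwrite("pics/w1.png",im[:,:,::-1])
print(s["clock"],s["q"],s["tcp_pos"],s["orientation"]); print(eyes.camera_params("wrist"))
E
```

```text
clock: 2.1
tcp_pos: [560.8, -6.6, 270.1]
orientation: [[0.347, 0.938, -0.0], [0.938, -0.347, -0.001], [-0.001, 0.0, -1.0]]
force: [0.0, 0.5, 1.0]
opening: 0.998
grasp_force: 0.0
2.1 [-38.71138135  14.8635217   39.49304089 107.29548327 -10.60636328
  61.56095154 -15.35164302] [560.82482188  -6.61820383 270.10969617] [[ 3.46577301e-01  9.38021377e-01 -2.64761334e-04]
 [ 9.38020484e-01 -3.46577341e-01 -1.31047425e-03]
 [-1.32101314e-03  2.05829073e-04 -9.99999106e-01]]
{'fovy': 65.26587632987238, 'cx': 321.83478727423926, 'cy': 205.59489852213238, 'D': array([-0.03903053,  0.        ,  0.        ,  0.        ,  0.        ]), 'T_tool_cam': array([[-8.44235448e-04, -9.64667929e-01, -2.63467406e-01,
         6.55717452e+01],
       [ 9.99999606e-01, -7.42105636e-04, -4.87155546e-04,
        -8.31493356e-01],
       [ 2.74422685e-04, -2.63467714e-01,  9.64668175e-01,
        -1.24917166e+02],
       [ 0.00000000e+00,  0.00000000e+00,  0.00000000e+00,
         1.00000000e+00]])}
```

View pics/w1.png

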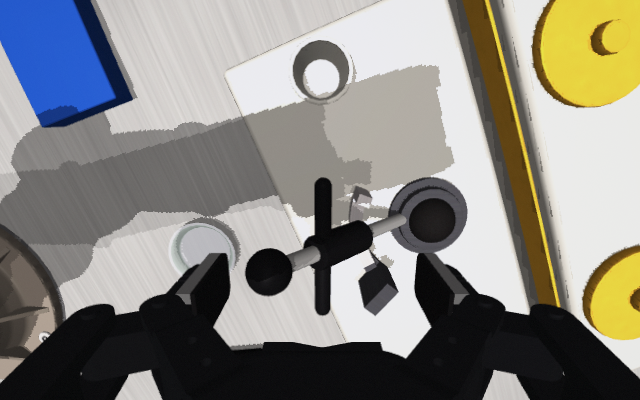

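The wrist view shows the bar upright at column 322, rows 183–310, so it is parallel to the tool's x. The knob is at (268,272) and the base at (430,218).

```bash
cat >> h.py <<'E'
def wplane(f,uv,zs):
    z=np.load(f); k,D,p=K("wrist"); T=np.array(p["T_tool_cam"])
    n=cv2.undistortPoints(np.array(uv,float).reshape(-1,1,2),k,D).reshape(-1,2)
    d=(np.c_[n,np.ones(len(n))]@T[:3,:3].T)@z["R"].T; o=z["R"]@T[:3,3]+z["p"]
    return o+d*((np.array(zs)-o[2])/d[:,2])[:,None]
E
python3 - <<'E'
from h import *
P=wplane("pics/w1.npz",[(322.5,178),(322.5,315),(268,272),(428,215),(355,295),(395,280),(362,297)],[150,150,189,50,108,108,108]); print(P.round(1))
z=np.load("pics/w1.npz"); pv=P[3]; print("bar centre tool", (z["R"].T@((P[0]+P[1])/2-z["p"])).round(1))
for i in(2,): print(np.linalg.norm(P[i,:2]-pv[:2]))
d=P[0]-P[1]; print("bar len",np.linalg.norm(d),"lever az off pi",np.arctan2(d[0],d[1]))
E
```

```text
[[ 567.8   13.4  150. ]
 [ 524.3 -104.2  150. ]
 [ 509.   -31.1  189. ]
 [ 661.5  -86.8   50. ]
 [ 554.3 -120.7  108. ]
 [ 598.2 -118.7  108. ]
 [ 560.4 -125.5  108. ]]
bar centre tool [-41.3  -0.4 120.2]
162.37258150843053
bar len 125.35731859206328 lever az off pi 0.35417865650245856
```

```bash
python3 -m crank '{"claw":[0,0,0,0.2,0.4,0.5,0.6,0.75,0.9,0.95,0.95,0.95,0.95,0.95],"delta_pos":[[0,0,0.03],[0,0,0.065],[0,0,0.095],[0,0,0.11],[0,0,0.112],[0,0,0.112],[0,0,0.112],[0,0,0.112],[0,0,0.112],[0,0,0.112],[0,0,0.112],[0,0,0.112],[0,0,0.112],[0,0,0.112]],"rotation":[[0,0,0],[0,0,0],[0,0,0],[0,0,0],[0,0,0],[0,0,0],[0,0,0],[0,0,0],[0,0,0],[0,0,0],[0,0,0],[0,0,0],[0,0,0],[0,0,0]]}' 50
```

```text
clock: 3.55
tcp_pos: [561.9, -4.7, 159.5]
orientation: [[0.34, 0.94, 0.004], [0.94, -0.34, -0.0], [0.001, 0.004, -1.0]]
force: [6.3, -4.8, 0.8]
opening: 0.14
grasp_force: 49.0
```

```bash
python3 -m crank '{"claw":[0.95,0.95,0.95,0.95,0.95,0.95,0.95],"delta_pos":[[0,-0.003,-0.003],[0,-0.006,-0.006],[0,-0.009,-0.009],[0,-0.012,-0.012],[0,-0.0145,-0.0145],[0,-0.0145,-0.0145],[0,-0.0145,-0.0145]],"rotation":[[0,0,0],[0,0,0],[0,0,0],[0,0,0],[0,0,0],[0,0,0],[0,0,0]]}'
python3 - <<'E'
from h import *
s=arm.observe(); im,d=eyes.camera("wrist"); np.savez("pics/w2",im=im,d=d,R=s["orientation"],p=s["tcp_pos"]); cv2.imwrite("pics/w2.png",im[:,:,::-1])
print(s["clock"],s["tcp_pos"],s["force"],s["wrist_torque"])
E
```

```text
clock: 4.25
tcp_pos: [548.2, 0.2, 174.0]
orientation: [[0.34, 0.94, 0.004], [0.94, -0.34, -0.001], [0.001, 0.004, -1.0]]
force: [7.9, -5.1, -2.1]
opening: 0.138
grasp_force: 48.8
4.25 [5.48181441e+02 1.96764896e-01 1.73953987e+02] [ 7.88921005 -5.09023254 -2.10260348] [-1.05153726 -1.68884376 -0.0342829 ]
```

View pics/w2.png

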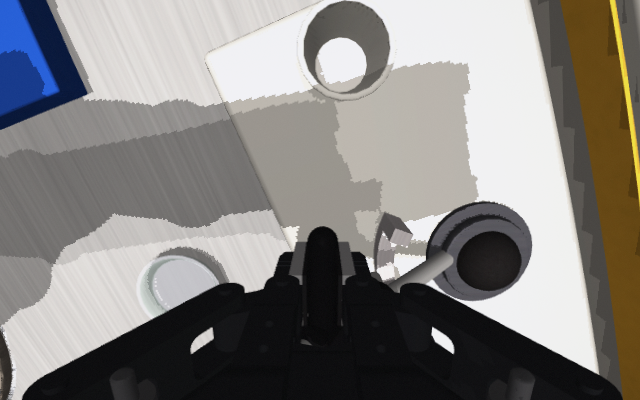

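The bar is between the pads, with its free end at (322,232), and the clearance to the knob is fine. I'll check the bar height from the saved depth image and work out the swing waypoints.

```bash
python3 - <<'E'
from h import *
z=np.load("pics/w2.npz"); k,D,p=K("wrist");T=np.array(p["T_tool_cam"])
for v in(245,255,265,280):
    n=cv2.undistortPoints(np.array([[[322.,v]]]),k,D).reshape(2); c=np.r_[n,1]*z["d"][v,322]
    t=T[:3,:3]@c+T[:3,3]; print(v,t.round(1),(z["R"]@t+z["p"]).round(1))
# swing about vertical axis at pivot, expressed in tool axes
R,pp=z["R"],z["p"]; r=pp-np.array([659,-86.5,0]); r[2]=0
for a in range(0,60,5):
    w=np.radians(a); Z=cv2.Rodrigues(np.array([0,0,w]))[0]
    print(a,(R.T@(Z@r-r)).round(1))
E
```

```text
245 [13.5 -0.8  0.9] [552.   13.2 173.1]
255 [ 8.7 -0.8  1.2] [550.4   8.7 172.8]
265 [ 4.4 -0.8  0.2] [548.9   4.6 173.7]
280 [-3.6 -0.8  1.5] [546.2  -2.9 172.5]
0 [0. 0. 0.]
5 [-11.8  -3.3  -0. ]
10 [-23.9  -5.6  -0. ]
15 [-36.1  -6.8  -0.1]
20 [-48.4  -6.9  -0.1]
25 [-60.6  -6.   -0.1]
30 [-72.7  -4.   -0.1]
35 [-84.6  -1.   -0.1]
40 [-96.2   3.1  -0.1]
45 [-1.074e+02  8.200e+00 -1.000e-01]
50 [-118.1   14.2   -0. ]
55 [-128.2   21.1   -0. ]
```

Lift is about 20 mm or more, so I'm swinging 40° with the collar held up. That stops short of the earliest possible stop.

```bash
python3 -m crank '{"claw":[0.95,0.95,0.95,0.95,0.95,0.95,0.95,0.95,0.95,0.95,0.95,0.95,0.95,0.95,0.95,0.95,0.95,0.95],"delta_pos":[[-0.0059,-0.0018,0],[-0.0118,-0.0033,0],[-0.0178,-0.0046,0],[-0.0239,-0.0056,0],[-0.03,-0.0063,0],[-0.0361,-0.0068,0],[-0.0422,-0.007,0],[-0.0484,-0.0069,0],[-0.0545,-0.0066,0],[-0.0606,-0.006,0],[-0.0667,-0.0051,0],[-0.0727,-0.004,0],[-0.0787,-0.0026,0],[-0.0846,-0.001,0],[-0.0905,0.001,0],[-0.0962,0.0031,0],[-0.0962,0.0031,0],[-0.0962,0.0031,0]],"rotation":[[0,0,-2.5],[0,0,-5],[0,0,-7.5],[0,0,-10],[0,0,-12.5],[0,0,-15],[0,0,-17.5],[0,0,-20],[0,0,-22.5],[0,0,-25],[0,0,-27.5],[0,0,-30],[0,0,-32.5],[0,0,-35],[0,0,-37.5],[0,0,-40],[0,0,-40],[0,0,-40]]}'
```

```text
clock: 6.1
tcp_pos: [519.3, -91.2, 174.2]
orientation: [[-0.344, 0.939, 0.005], [0.939, 0.344, -0.001], [-0.002, 0.005, -1.0]]
force: [10.3, -2.4, -2.0]
opening: 0.143
grasp_force: 49.1
```

```bash
python3 -m crank '{"claw":[0.95,0.95,0.95,0.95],"delta_pos":[[-0.0023,-0.0007,0],[-0.0047,-0.0014,0],[-0.0071,-0.0021,0],[-0.0071,-0.0021,0]],"rotation":[[0,0,-1],[0,0,-2],[0,0,-3],[0,0,-3]]}'; python3 -m crank '{"claw":[0.95,0.95,0.95,0.95],"delta_pos":[[-0.0023,-0.0007,0],[-0.0047,-0.0014,0],[-0.0047,-0.0014,0],[-0.0047,-0.0014,0]],"rotation":[[0,0,-1],[0,0,-2],[0,0,-2],[0,0,-2]]}'
```

```text
clock: 6.5
tcp_pos: [519.7, -98.4, 174.2]
orientation: [[-0.393, 0.919, 0.005], [0.919, 0.393, -0.0], [-0.002, 0.005, -1.0]]
force: [11.2, -0.9, -1.6]
opening: 0.138
grasp_force: 49.1
clock: 6.9
tcp_pos: [520.0, -101.4, 174.1]
orientation: [[-0.426, 0.905, 0.004], [0.905, 0.426, 0.002], [-0.0, 0.005, -1.0]]
force: [7.5, 9.3, 1.5]
opening: 0.138
grasp_force: 50.3
```

The tangential force flipped by about 10 N and the motion stalled, so I take this as the stop. I'm backing off about 2° to the notch middle, then lowering the collar along the shaft.

```bash
python3 -m crank '{"claw":[0.95,0.95,0.95,0.95],"delta_pos":[[0.0023,0.0007,0],[0.0047,0.0014,0],[0.0047,0.0014,0],[0.0047,0.0014,0]],"rotation":[[0,0,1],[0,0,2],[0,0,2],[0,0,2]]}'; python3 -m crank '{"claw":[0.95,0.95,0.95,0.95,0.95,0.95,0.95],"delta_pos":[[0,0.002,0.002],[0,0.004,0.004],[0,0.006,0.006],[0,0.008,0.008],[0,0.01,0.01],[0,0.01,0.01],[0,0.01,0.01]],"rotation":[[0,0,0],[0,0,0],[0,0,0],[0,0,0],[0,0,0],[0,0,0],[0,0,0]]}'
```

```text
clock: 7.3
tcp_pos: [519.7, -98.0, 174.2]
orientation: [[-0.393, 0.92, 0.005], [0.92, 0.393, -0.0], [-0.002, 0.005, -1.0]]
force: [11.1, 0.1, -1.5]
opening: 0.141
grasp_force: 49.2
clock: 8.0
tcp_pos: [528.9, -94.2, 164.2]
orientation: [[-0.393, 0.92, 0.005], [0.92, 0.393, -0.0], [-0.002, 0.005, -1.0]]
force: [10.2, -0.1, 0.2]
opening: 0.137
grasp_force: 49.4
```

```bash
python3 -m crank '{"claw":[0.95,0.95,0.95,0.95],"delta_pos":[[0,0.002,0.002],[0,0.004,0.004],[0,0.004,0.004],[0,0.004,0.004]],"rotation":[[0,0,0],[0,0,0],[0,0,0],[0,0,0]]}'; python3 -m crank '{"claw":[0.8,0.6,0.4,0.2,0,0,0,0],"delta_pos":[[0,0,0],[0,0,0],[0,0,0],[0,0,0],[0,0,0],[0,0,0],[0,0,0],[0,0,0]],"rotation":[[0,0,0],[0,0,0],[0,0,0],[0,0,0],[0,0,0],[0,0,0],[0,0,0],[0,0,0]]}'
```

```text
clock: 8.4
tcp_pos: [532.6, -92.5, 160.2]
orientation: [[-0.393, 0.92, 0.005], [0.92, 0.393, -0.0], [-0.002, 0.005, -1.0]]
force: [10.5, -0.5, 0.1]
opening: 0.135
grasp_force: 49.4
clock: 9.2
tcp_pos: [530.1, -92.5, 158.8]
orientation: [[-0.393, 0.92, -0.0], [0.92, 0.393, -0.0], [-0.0, -0.0, -1.0]]
force: [-0.2, 0.9, 0.4]
opening: 0.999
grasp_force: 0.0
```

Released, with force close to zero. I'll rise straight up and look.

```bash
python3 -m crank '{"claw":[0,0,0,0,0,0],"delta_pos":[[0,0,-0.02],[0,0,-0.05],[0,0,-0.085],[0,0,-0.11],[0,0,-0.112],[0,0,-0.112]],"rotation":[[0,0,0],[0,0,0],[0,0,0],[0,0,0],[0,0,0],[0,0,0]]}'
python3 - <<'E'
from h import *
s=arm.observe(); im,d=eyes.camera("wrist"); np.savez("pics/w3",im=im,d=d,R=s["orientation"],p=s["tcp_pos"]); cv2.imwrite("pics/w3.png",im[:,:,::-1])
im,d=eyes.camera("scene"); np.savez("pics/s3",im=im,d=d); cv2.imwrite("pics/s3.png",cv2.resize(im[150:270,190:370],None,fx=4.4,fy=4.4,interpolation=2)[:,:,::-1])
E
```

```text
clock: 9.8
tcp_pos: [530.3, -92.4, 271.1]
orientation: [[-0.393, 0.919, 0.001], [0.919, 0.393, 0.0], [-0.0, 0.001, -1.0]]
force: [0.8, 0.6, -0.4]
opening: 1.002
grasp_force: 0.0
```

View pics/w3.png

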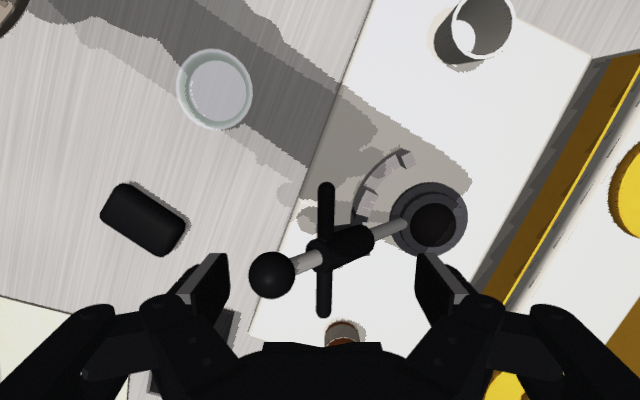

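View pics/s3.png

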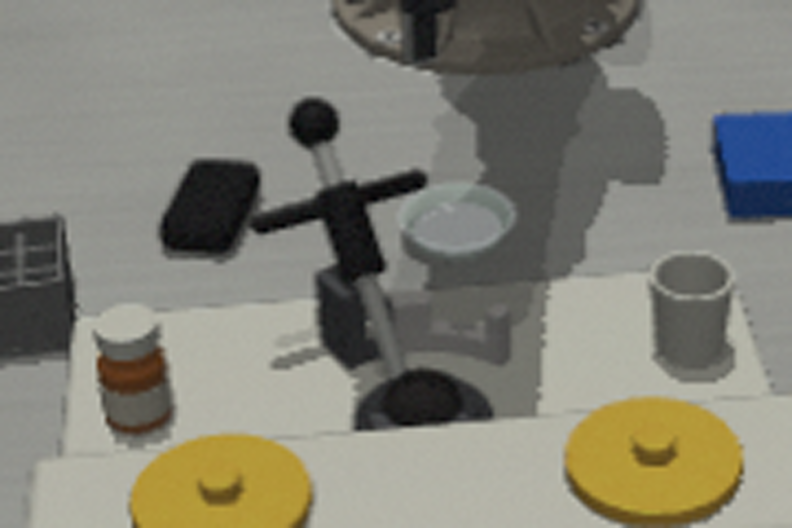

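The lever now stands at the stop wall. In the wrist view the bar is at (325,183–317) and the knob at (272,275). The cup, amber jar, dish and mouse look unmoved. I'll compare bar and knob heights before and after.

```bash
python3 - <<'E'
from h import *
k,D,p=K("wrist");T=np.array(p["T_tool_cam"]); pv=np.array([659,-86.5])
def pt(f,u,v):
    z=np.load(f); n=cv2.undistortPoints(np.array([[[u,v]]],float),k,D).reshape(2)
    return z["R"]@(T[:3,:3]@(np.r_[n,1]*np.median(z["d"][v-2:v+3,u-1:u+2]))+T[:3,3])+z["p"]
for f,pts in(("pics/w1.npz",[(322,195),(322,215),(322,295),(268,272)]),("pics/w3.npz",[(326,198),(326,216),(323,298),(272,275)])):
    print(f,[pt(f,*q).round(1) for q in pts])
for f,e in(("pics/w1.npz",[(322.5,178),(322.5,315)]),("pics/w3.npz",[(326.5,181),(323.5,319)])):
    P=wplane(f,e,[150,150]);m=P.mean(0)[:2]; d=P[0]-P[1]; print("len",np.linalg.norm(d),"r",np.linalg.norm(m-pv),"t pos",.55-.025-np.arctan2(m[1]-pv[1],pv[0]-m[0]),"t bar",.55-.025-np.arctan2(d[0],d[1]))
E
```

```text
pics/w1.npz [array([563.2,   3.4, 158.3]), array([557.5, -11.8, 158.5]), array([532.8, -78.8, 158.7]), array([514.7, -23.2, 205.5])]
pics/w3.npz [array([529. , -84.5, 158.4]), array([534.8, -97.9, 158.9]), array([ 561.7, -167. ,  158.4]), array([ 511.5, -137.7,  205.1])]
len 125.33164152123518 r 120.64316740800702 t pos 0.16811890430735282 t bar 0.17082067637731507
len 127.5627618027042 r 119.40053861162282 t pos 0.9200015431435506 t bar 0.9109126496990574
```

The bar is back at its collar-down height (158.5 mm before and after). The lever is at about 0.92 rad and the robot is clear, so I'm handing in.

```bash
python3 -c "
from cell import arm
print(arm.close_job())"
```

```text
the job is handed in; nothing more can be done
None
```

I handed the job in with the lever past the gate at about 0.92 rad, the collar fully down in the catch's notch (bar height the same as before the lift) and the robot clear of everything; the hand-in call returned no verdict.

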